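Slide the fork rest into the worktop track

TASK

Fit the rest for the lint roller into the dark metal track that is screwed to the worktop: it is the wooden post with the two-pronged fork on top. Its foot only goes in at the track's flared open end; slide it along under the lips until it is fully home against the black end stop, leave it standing there and let go. Leave the other post, the one with the steel hook, where it stands.

Things in the scene. Friction and masses are not known exactly. Their poses are not given: they have to be found in the camera images.
- fork_rest: Loose stand, 0.2 kg: grey foot 80 (x) x 64 (y) x 6 mm; on its middle a wooden post 40 (x) x 24 (y) mm, to grip across the 24 mm with the grasp 50 to 55 mm above the underside. On top a wooden crossbar 76 (x) x 24 mm, height 60 to 74, with a prong up to 92 mm at each end: a wide fork. Alike either way round. Origin: centre of the foot's underside; x along the foot (sliding way), z up.
- hook_post: The other stand, not to be used: the same grey foot and wooden post, but the post is plain, 86 mm high, without crossbar, and a thin steel hook sticks out 31 mm towards +x near its top. Origin: centre of the foot's underside; x along the foot's length, z up.
- track: Fixed dark metal track on the worktop, no floor. x: sliding direction, open end to stop; origin on its centre line, on the worktop. Walls 21 mm high, 76 mm apart inside, from x = -70 to +90 mm. Lips on them (underside 16, top 21 mm high) leave a slot 40 mm wide from x = -58 on, bevelled before it. So the foot has 6 mm to spare each side, 10 mm above. Black stop 25 mm high, face at x = +90.
- track_home (a point): Point on the worktop 50 mm from the track's origin along its x, axes as the track's: the fork rest's origin is here when its foot touches the stop.
- track_mouth (a point): Middle of the open end, on the worktop, 161 mm before track_home, axes as the track's. From here lipless cheeks, about 110 mm apart at their outer ends, narrow to the 76 mm track over 41 mm. Lower the foot to the worktop wholly before this point.
Mind the look-alikes: they are no part of the job. What is shaped like the fork_rest but red is not meant.

How it is judged:
By the outcome, as a careful person would: the job done as asked, in the order asked, and still so for the second after the job is handed in, with the robot touching nothing.
It also fails if it takes over 42 s, if anything falls off the work surface, if the arm or the gripper's body presses on something with over 40 N, if the wrist force passes 120 N, or if a joint passes its speed limit or range.

ROBOT

A 6-joint arm with a two-finger parallel gripper is mounted at the origin on a cart in front of the work surface, level with it; the furniture and walls round the work are solid. World frame = base frame: x ahead of the robot, y to its left, z up, the work surface at z = 0. Lengths are in m, angles in degrees, forces in N, time in s.
With the tool pointing down it reaches from about 0.325 to 0.775 m from the base axis. Payload 5.5 kg.
Tool frame: the origin (TCP) lies at the centre of the arm's flange, where the gripper is bolted on; the fingertips stand 182 mm ahead of it and the grasp point (between the pads) lies 163 mm ahead of it; z points along the fingers, y is the line along which they close (so a half turn about z gives the same grasp; the last joint's range is limited). The gripper opens to 88 mm and grips with 3 to 60 N. Pads are 20 mm wide; open, the fingers measure 115 mm over their backs; the gripper's body (75 mm by 178 mm) begins 61 mm behind the grasp point.
Start: joints at [-71.774, 5.22, 70.514, -0, 104.267, -3.249], TCP at [0.22, -0.558, 0.405] pointing down, gripper open.
Joint ranges: [-164.24, 164.24], [-49.07, 125.15], [9.68, 141.18], [-86.29, 266.29], [3.28, 154.24], [-151.56, 151.56]. Speed limits (degrees/s): [147.25, 147.25, 172.46, 180, 180, 180].

INTERFACE

Orientations are given as [roll, pitch, yaw] about the fixed x, y, z axes, in that order (R = Rz(yaw) Ry(pitch) Rx(roll)).
In Python, from station import r gives the robot as it stands. The module is installed in compiled form; this text tells all that it offers. Calls block until the motion is done:
- r.reach(position, orientation): joint-space move of the TCP to a pose.
- r.servo_line(position, rotation=None, speed=0.15): straight line of the TCP; rotation=None keeps the orientation; speed is the mean speed in m/s.
- r.move_joints(angles): joint-space move.
- r.let_go() and r.grab(squeeze=None): open the fingers fully, or close them until they stop; squeeze is the grip in N (None keeps the last).
- r.wait(seconds).
- r.inverse_kinematics(position, orientation): joint angles nearest the present ones, or None.
- r.sense(): the state.
- r.snapshot(name): name is "scene" or "top"; returns a dict with "frame" (480x640x3 uint8, red, green, blue), "fx", "fy", "cx", "cy" (pixels), "R" (3x3) and "t" (3): a world point X has camera coordinates R X + t. Camera axes: x right, y down, z forward; pixel columns grow to the right and rows downward; lengths in m; the calibration is good to about 2 mm. A picture is of the moment at which its call begins. There is no depth.
A pose or a line that the arm cannot do raises r.IKError and nothing moves.
- r.hand_in(): hands the job in; it is judged then, once.
The state is a dict: "clock": time; "joints": joint angles; "joint_vel": joint speeds; "joint_torque": joint torques, N m; "tcp_pos": TCP position; "orientation": TCP orientation; "contact_force": force on the tool from outside, world axes, zero at the start; "torque": the same for the moment, N m; "opening": finger opening in m; "gripper_force": force on a finger pad.
Only numpy, scipy, OpenCV 4.12 (cv2) and the standard library are available. Lean on these libraries where they do the work, as an engineer would, in place of code of your own. Each camera call takes 0.05 s, during which the arm holds its last target. There are 200 camera calls.

## Working session

There is one attempt and no reset: what is moved stays moved. The work goes in short steps, each a Python script; the robot and the scene stay as the last script left them, time stands still between calls to the robot, and variables do not carry over. Pictures are saved under pics/ and viewed, at most 10 in all, crops included, and the job is handed in when it is done.

```bash
mkdir -p pics; python3 - <<'E'
from station import r
import cv2,pickle
for n in("scene","top"):
    s=r.snapshot(n); pickle.dump(s,open(n+".pkl","wb")); cv2.imwrite(f"pics/{n}0.png",s["frame"][:,:,::-1])
    print(n,s["fx"],s["cx"],s["cy"],s["R"],s["t"])
print(r.sense()["clock"])
E
```

```text
scene 545.0591104149358 312.9122572400462 234.8567711870491 [[-0.89312774 -0.44979356  0.00293122]
 [-0.30590679  0.60261718 -0.73707094]
 [ 0.32976336 -0.65919518 -0.67580902]] [0.41340277 0.18059798 0.85641771]
top 577.7567829788219 313.10060284103145 248.7066056303582 [[-0.01120993 -0.99993554  0.00180569]
 [-0.98413873  0.01071307 -0.17707679]
 [ 0.17704603 -0.00376207 -0.98419538]] [-8.61585700e-04  4.64560682e-01  1.05644475e+00]
0.1
```

View pics/scene0.png

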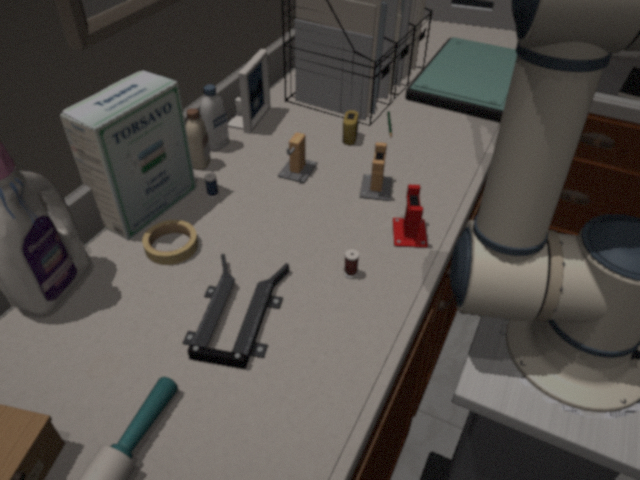

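View pics/top0.png

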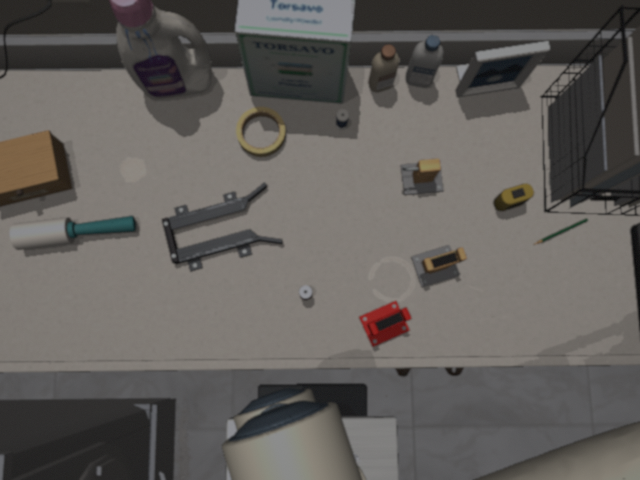

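The scene picture has three post-shaped things:
- Wooden post at scene (378,170) / top (440,262), with what looks like two prongs: the likely fork_rest.
- Wooden post at scene (297,158) / top (425,175), which looks like the hook_post.
- Red look-alike at scene (410,220) / top (387,322), to be excluded.

The track is at top (165–280, 185–265), with its stop on the left and its mouth on the right. I'll confirm the posts in an enlarged crop.

```bash
python3 - <<'E'
import cv2,pickle,numpy as np
S=pickle.load(open("scene.pkl","rb"))["frame"];T=pickle.load(open("top.pkl","rb"))["frame"]
def c(f,x,y,w,h,W,H): return cv2.resize(cv2.convertScaleAbs(f[y:y+h,x:x+w,::-1],alpha=1.6),(W,H),interpolation=cv2.INTER_CUBIC)
a=np.hstack([c(S,270,125,130,97,400,300),c(T,385,150,100,75,400,300)])
b=np.hstack([c(T,150,170,140,105,400,300),c(T,395,230,80,60,400,300)])
cv2.imwrite("pics/crop1.png",np.vstack([a,b]))
E
```

```text
(no output)
```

View pics/crop1.png

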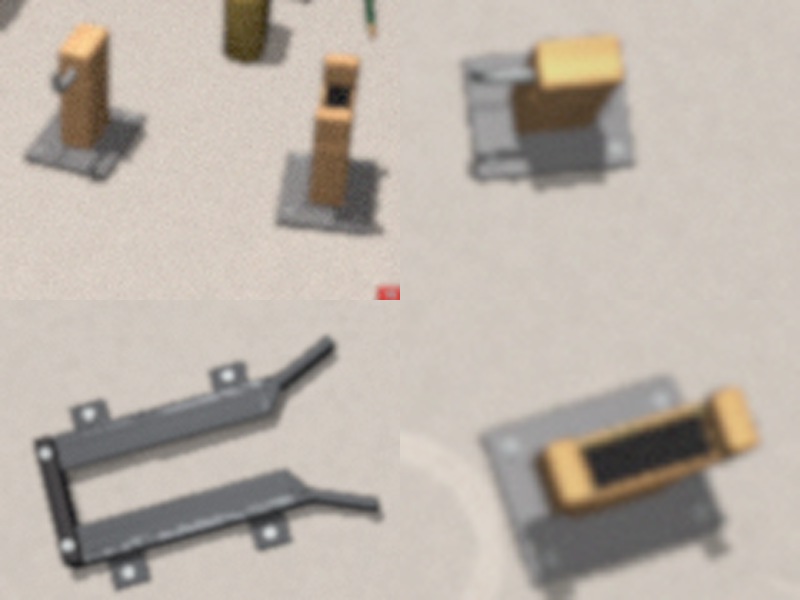

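The crop settles it: top (440,262) is the fork, with two prongs and a crossbar. Top (425,175) has the steel hook. Next I'll compute positions, and enlarge the scene view of the track for triangulation.

```bash
cat > geo.py <<'E'
import cv2,pickle,numpy as np
C={n:pickle.load(open(n+".pkl","rb")) for n in("scene","top")}
def ray(n,p):
    s=C[n];d=s["R"].T@np.array([(p[0]-s["cx"])/s["fx"],(p[1]-s["cy"])/s["fy"],1]);return -s["R"].T@s["t"],d/np.linalg.norm(d)
def plane(n,p,z):
    o,d=ray(n,p);return o+d*(z-o[2])/d[2]
def tri(ps,pt):
    (a,u),(b,v)=ray("scene",ps),ray("top",pt)
    k=np.linalg.lstsq(np.c_[u,-v],b-a,rcond=None)[0];P,Q=a+k[0]*u,b+k[1]*v
    return (P+Q)/2,np.linalg.norm(P-Q)
E
python3 - <<'E'
from geo import *
np.set_printoptions(precision=4,suppress=True)
print("prongs",tri((380.8,145.2),(462.6,253)),tri((378.2,162.4),(430,264.4)))
for p in((412,257),(449.4,246),(459.4,274.4),(423,286.4)): print("foot",plane("top",p,.006))
for p in((364.2,175.4),(392.9,200.4),(360.3,197.1)): print("footS",plane("scene",p,.006))
# track by hand
print("stop bolts",plane("top",(165.75,223.5),.025),plane("top",(173.8,255.75),.025))
print("cheek",plane("top",(265.5,184.7),.021),plane("top",(282.3,241.75),.021))
print("cheek tri",tri((224,257),(265.5,184.7)),tri((288,266),(282.3,241.75)),"stop tri",tri((193,352),(165.75,223.5)),tri((242,359),(173.8,255.75)))
# lip-top inner edges
for q in((75,467),(235,425),(85,525),(290,470)): print("lip",plane("top",(150+q[0]/2.857,170+(q[1]-300)/2.857),.021))
S=C["scene"]["frame"]
f=lambda x,y,w,h:cv2.resize(cv2.convertScaleAbs(S[y:y+h,x:x+w,::-1],alpha=1.6),(w*5,h*5),interpolation=cv2.INTER_CUBIC)
cv2.imwrite("pics/crop2.png",f(175,250,125,119))
E
```

```text
prongs (array([ 0.4458, -0.2782,  0.0846]), np.float64(9.473813488168469e-05)) (array([ 0.4264, -0.2174,  0.0853]), np.float64(0.001981948028859891))
foot [ 0.4523 -0.1996  0.006 ]
foot [ 0.4734 -0.274   0.006 ]
foot [ 0.4169 -0.2905  0.006 ]
foot [ 0.3943 -0.2185  0.006 ]
footS [ 0.4725 -0.2668  0.006 ]
footS [ 0.3864 -0.2138  0.006 ]
footS [ 0.4504 -0.1934  0.006 ]
stop bolts [0.5204 0.2798 0.025 ] [0.4566 0.2621 0.025 ]
cheek [0.5977 0.0865 0.021 ] [0.4826 0.0535 0.021 ]
cheek tri (array([0.5998, 0.0871, 0.0129]), np.float64(0.0005372454610166002)) (array([0.4848, 0.0541, 0.0126]), np.float64(0.0011619468877899803)) stop tri (array([0.5239, 0.2828, 0.0157]), np.float64(0.002909593005858734)) (array([0.4543, 0.2623, 0.0185]), np.float64(0.007186887608049692))
lip [0.5112 0.26   0.021 ]
lip [0.5394 0.1514 0.021 ]
lip [0.4709 0.252  0.021 ]
lip [0.5075 0.1135 0.021 ]
```

View pics/crop2.png

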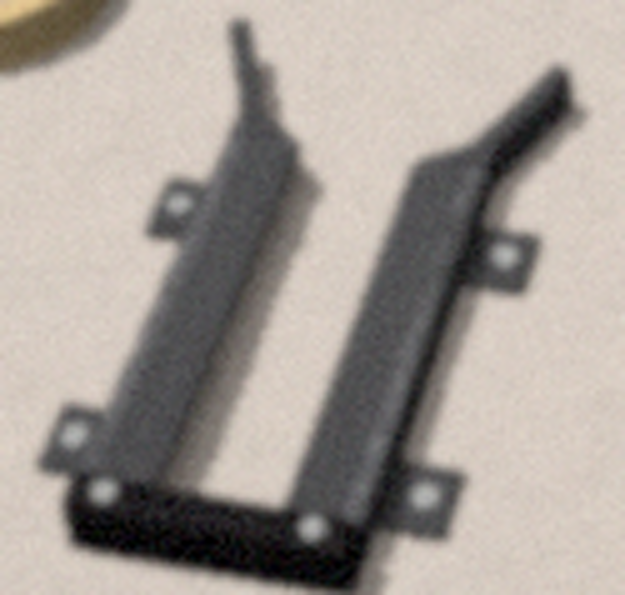

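Crop 2 shows the two cheek tips at scene (223,254) and (287,264). The stop screws are at (196,348) and (237,355), with four flap screws outside the walls. I'll triangulate these to get the track line.

```bash
python3 - <<'E'
from geo import *
np.set_printoptions(precision=4,suppress=True)
sc=lambda q:(175+q[0]/5-.4,250+q[1]/5-.4); tp=lambda q:(150+q[0]/2.857-.33,170+(q[1]-300)/2.857-.33)
L=dict(tipU=((240,22),(330,342)),tipL=((560,70),(378,505)),stU=((103,491),(45,453)),stL=((312,527),(68,545)),
 fU1=((180,205),(228,376)),fU2=((73,435),(88,413)),fL1=((507,257),(270,533)),fL2=((425,495),(128,573)))
R={k:tri(sc(a),tp(b)) for k,(a,b) in L.items()}
for k,v in R.items(): print(k,*v)
g=lambda k:R[k][0][:2]
m=lambda a,b:(g(a)+g(b))/2
for a,b in(("fU1","fU2"),("fL1","fL2")): d=g(b)-g(a);print("dir",np.degrees(np.arctan2(d[1],d[0])),np.hypot(*d))
d=m("stU","stL")-m("tipU","tipL");print("mid dir",np.degrees(np.arctan2(d[1],d[0])),np.hypot(*d),m("tipU","tipL"),m("stU","stL"),m("fU1","fL1"),m("fU2","fL2"))
from station import r
for p in([.435,-.247,.213],[.54,.02,.213],[.498,.226,.213]):
    for y in (15.,16.,-164.): print(p,y,r.inverse_kinematics(p,[180,0,y]))
E
```

```text
tipU [0.5997 0.0877 0.0206] 0.002478548605645718
tipL [0.4855 0.0549 0.0185] 0.003794914827296675
stU [0.5211 0.2804 0.0256] 0.0006880338375568274
stL [0.4576 0.2628 0.0256] 0.0007885158837323608
fU1 [0.5795 0.1598 0.0047] 0.0004415298201058237
fU2 [0.5537 0.2565 0.0056] 0.00023579529201351565
fL1 [0.4677 0.1292 0.0047] 0.0001454929556625332
fL2 [0.4413 0.226  0.0061] 0.0013546863550455285
dir 104.97034449589849 0.10018896867724995
dir 105.23559276218991 0.10028646711033694
mid dir 104.8957728826232 0.20727108228273036 [0.5426 0.0713] [0.4893 0.2716] [0.5236 0.1445] [0.4975 0.2413]
[0.435, -0.247, 0.213] 15.0 [-33.4859  -7.4897 102.6016  -0.      84.8882  41.5141]
[0.435, -0.247, 0.213] 16.0 [-33.4859  -7.4897 102.6016  -0.      84.8882  40.5141]
[0.435, -0.247, 0.213] -164.0 [ -33.4859   -7.4897  102.6016    0.       84.8882 -139.4859]
[0.54, 0.02, 0.213] 15.0 [-1.4863 -1.1544 96.5912 -0.     84.5632 73.5137]
[0.54, 0.02, 0.213] 16.0 [-1.4863 -1.1544 96.5912 -0.     84.5632 72.5137]
[0.54, 0.02, 0.213] -164.0 [  -1.4863   -1.1544   96.5912    0.       84.5632 -107.4863]
[0.498, 0.226, 0.213] 15.0 [20.8449 -0.1479 95.5925 -0.     84.5554 95.8449]
[0.498, 0.226, 0.213] 16.0 [20.8449 -0.1479 95.5925 -0.     84.5554 94.8449]
[0.498, 0.226, 0.213] -164.0 [ 20.8449  -0.1479  95.5925   0.      84.5554 -85.1551]
```

```bash
python3 - <<'E'
from station import r
import cv2
y=106.5;p=[.4352,-.2468]
r.reach(p+[.34],[180,0,y])
r.servo_line(p+[.2155],speed=.12)
print(r.sense()["contact_force"],r.sense()["clock"])
r.grab(25); s=r.sense(); print(s["opening"],s["gripper_force"],s["contact_force"],s["tcp_pos"],s["clock"])
r.servo_line(p+[.275],speed=.15)
s=r.sense(); print(s["opening"],s["gripper_force"],s["contact_force"],s["clock"])
r.reach([.557,.018,.275],[180,0,105])
s=r.sense(); print(s["opening"],s["contact_force"],s["tcp_pos"],s["clock"])
import numpy as np
a=[r.snapshot(n)["frame"][:,:,::-1] for n in("scene","top")]
c=lambda f,x,y:cv2.resize(cv2.convertScaleAbs(f[y:y+150,x:x+130],alpha=1.6),(400,462))
cv2.imwrite("pics/held.png",np.hstack([c(a[0],200,180),c(a[1],240,160)]))
E
```

```text
[-0.66794181 -0.11979429  0.36612086] 2.725
0.02403399118412186 24.997218400239944 [-0.02038905 -0.78056987 -0.00632359] [ 0.4352333  -0.2467954   0.21545199] 3.725
0.024219776464372685 24.997078701853752 [-0.87392835 -0.37707775 -2.72031733] 4.275
0.023967745675657934 [-0.61390014 -0.31276349 -2.21839451] [0.55682457 0.01712287 0.27448708] 5.4
```

View pics/held.png

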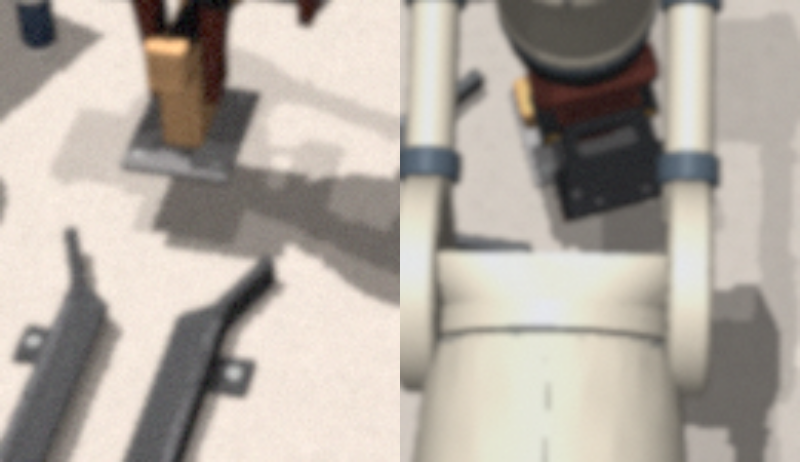

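The fork is held level and in line, with its foot's front edge at crop (125–225, 170), clear of the cheeks. Next: lower it, slide it in, and push gently until it meets the stop.

```bash
python3 - <<'E'
from station import r
import numpy as np
th=np.radians(105);d=np.array([np.cos(th),np.sin(th)]);H=np.array([.5010,.2266])
P=lambda s,z:list(H+s*d)+[z]
def rep(t):
    s=r.sense();f=s["contact_force"];print(t,"along %.1f lat %.1f z %.1f"%(f[:2]@d,f[:2]@[d[1],-d[0]],f[2]),"s=%.4f"%((np.array(s["tcp_pos"][:2])-H)@d),"op %.4f"%s["opening"],"t%.2f"%s["clock"]);return f[:2]@d,abs(f[:2]@[d[1],-d[0]])
r.servo_line(P(-.216,.235),[180,0,105],speed=.12); rep("low")
r.servo_line(P(-.216,.2155),speed=.04); rep("down")
for s in(-.165,-.12,-.09,-.05,-.012):
    r.servo_line(P(s,.2160),speed=.06); a,l=rep("slide")
    if a<-12 or l>15: print("stop");break
else:
    for s in np.arange(-.009,.010,.002):
        r.servo_line(P(s,.2160),speed=.03); a,l=rep("push")
        if a<-8: break
E
```

```text
low along 0.2 lat 0.0 z -1.1 s=-0.2164 op 0.0238 t5.98
down along -0.2 lat -0.1 z 0.0 s=-0.2159 op 0.0236 t6.62
slide along 0.1 lat 0.6 z -1.2 s=-0.1652 op 0.0241 t7.62
slide along 0.5 lat 0.5 z -1.9 s=-0.1201 op 0.0238 t8.52
slide along -0.4 lat -0.4 z -2.5 s=-0.0898 op 0.0235 t9.17
slide along -0.4 lat -0.5 z -1.9 s=-0.0500 op 0.0239 t9.98
slide along -0.5 lat 0.1 z -1.9 s=-0.0119 op 0.0238 t10.77
push along -0.5 lat -0.2 z -2.2 s=-0.0091 op 0.0239 t11.02
push along 0.4 lat -0.8 z -1.8 s=-0.0070 op 0.0239 t11.27
push along 0.4 lat -0.8 z -1.4 s=-0.0049 op 0.0236 t11.52
push along 0.1 lat 0.1 z -2.5 s=-0.0029 op 0.0237 t11.77
push along -5.0 lat -0.6 z -0.9 s=-0.0016 op 0.0237 t12.02
push along -8.9 lat -1.3 z 1.4 s=-0.0004 op 0.0239 t12.27
```

The foot met the stop within 1 mm of the expected home. Next I'll lower it the last half millimetre, release, retreat and look.

```bash
python3 - <<'E'
from station import r
import numpy as np,cv2,pickle
s=r.sense();p=list(s["tcp_pos"])
r.servo_line([p[0],p[1],.2154],speed=.03); print(r.sense()["contact_force"])
r.let_go(); r.servo_line([p[0],p[1],.36],speed=.15)
r.reach([.35,-.25,.40],[180,0,105]); s=r.sense(); print(s["contact_force"],s["opening"],s["clock"])
for n in("scene","top"): pickle.dump(r.snapshot(n),open(n+".pkl","wb"))
from geo import C
c=lambda f,x,y:cv2.resize(cv2.convertScaleAbs(f[y:y+150,x:x+130,::-1],alpha=1.6),(400,462),interpolation=cv2.INTER_CUBIC)
cv2.imwrite("pics/end.png",np.hstack([c(C["scene"]["frame"],170,240),c(C["top"]["frame"],150,160)]))
E
```

```text
[ 1.01323422 -5.91922327  0.23525514]
[-0.32182084  0.18154945  0.06972393] 0.08735874531117976 16.5333
```

View pics/end.png

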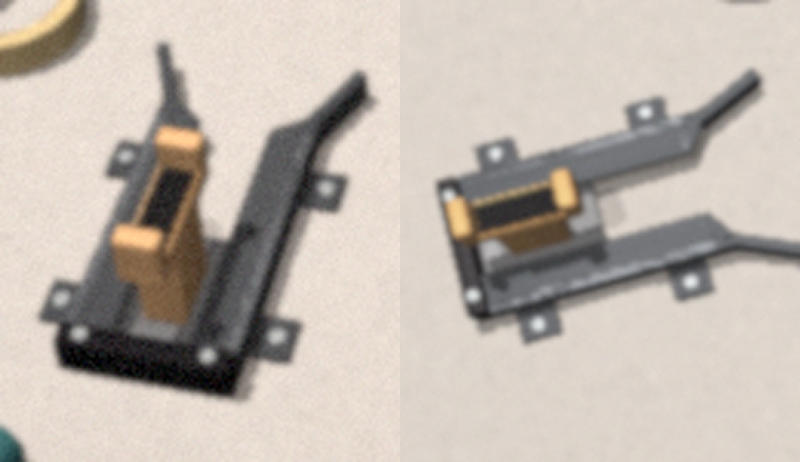

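The fork stands upright in the track with its foot under the lips: prong tops at crop-scene (138,238) and (182,138), crop-top (458,200) and (566,177). A quick position check, then hand in.

```bash
python3 - <<'E'
from geo import *
k=130/400
f=lambda q,o:(o[0]+q[0]*k-.34,o[1]+q[1]*k-.34)
A=[tri(f(a,(170,240)),f(b,(150,160))) for a,b in(((138,238),(58,200)),((182,138),(165,177)))]
print(A); m=(A[0][0]+A[1][0])/2; v=(A[0][0]-A[1][0])
th=np.radians(105);d=np.array([np.cos(th),np.sin(th)])
print(m,"along",(m[:2]-[.501,.2266])@d,"lat",(m[:2]-[.501,.2266])@[d[1],-d[0]],np.degrees(np.arctan2(v[1],v[0])))
E
```

```text
[(array([0.49940724, 0.25667757, 0.0871028 ]), np.float64(0.009546605468550726)), (array([0.51405089, 0.19386198, 0.08765255]), np.float64(0.006591942958822568))]
[0.50672906 0.22526978 0.08737767] along -0.002767686944634104 lat 0.005189561800853471 103.12250060454542
```

```bash
python3 - <<'E'
from geo import *
th=np.radians(105);d=np.array([np.cos(th),np.sin(th)]);n=np.array([d[1],-d[0]])
S=np.arange(-.056,-.0279,.002)
for cam in("top","scene"):
  c=C[cam];g=cv2.cvtColor(c["frame"],cv2.COLOR_RGB2GRAY)
  for l in(-.014,-.007,0,.007,.014):
    X=np.array([list(np.array([.501,.2266])+s*d+l*n)+[.006] for s in S])@c["R"].T+c["t"]
    v=cv2.remap(g,(c["fx"]*X[:,0]/X[:,2]+c["cx"]).astype("f4")[None],(c["fy"]*X[:,1]/X[:,2]+c["cy"]).astype("f4")[None],cv2.INTER_LINEAR)[0]
    print(cam,l,v)
E
```

```text
top -0.014 [128 127 127 129 127 128 124 110  84  68  62  61  62  62  63]
top -0.007 [129 125 123 121 120 120 117 107  89  76  72  73  74  75  78]
top 0 [126 120 118 118 119 119 116 107  98  97 102 103 102 102 102]
top 0.007 [128 122 118 117 118 117 116 109  99  96 102  99  86  69  53]
top 0.014 [95 90 85 83 83 82 80 77 77 87 95 92 81 66 77]
scene -0.014 [114 115 114 113 113 113 112 106  91  70  53  48  47  44  48]
scene -0.007 [140 138 139 136 130 125 121 115  99  75  59  54  52  50  46]
scene 0 [141 140 132 125 117 108  99  86  69  55  47  44  42  42  41]
scene 0.007 [89 74 62 52 48 45 43 45 44 48 46 45 46 47 48]
scene 0.014 [71 70 71 74 72 74 76 76 73 71 75 77 75 78 73]
```

In both views the foot's rear edge is about 40 mm behind home, square across the slot, so the fork is seated against the stop.

```bash
python3 -c "
from station import r
print(r.hand_in())"
```

```text
the job is handed in; nothing more can be done
None
```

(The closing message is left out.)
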